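Sort fin core samples to their inspection places

ROBOT

A 6-joint arm with a two-finger parallel gripper is mounted at the origin on the work surface. World frame = base frame: x ahead of the robot, y to its left, z up, the work surface at z = 0. Lengths are in m, angles in rad, forces in N, time in s.
With the tool pointing down it reaches from about 0.35 to 0.875 m from the base axis. Payload 4.2 kg.
Tool frame: the origin (TCP) lies at the centre of the arm's flange, where the gripper is bolted on; the fingertips stand 182 mm ahead of it and the grasp point (between the pads) lies 164 mm ahead of it; x points along the fingers, z is the direction in which the jaws open and shut, and the axes are right-handed (so a half turn about x gives the same grasp; the last joint's range is limited). The gripper opens to 87 mm and grips with 3 to 60 N. Pads are 19 mm wide; open, the fingers measure 117 mm over their backs; the gripper's body (75 mm by 190 mm) begins 51 mm behind the grasp point.
Start: joints at [-1.08, 0.385, 0.008, 0, -1.194, -0.259], TCP at [0.144, -0.608, 0.405] pointing down, gripper open.
Joint ranges: [-3.14, 3.14], [-1.21, 2.06], [-1.07, 1.41], [-3.16, 2.05], [-2.99, -0.16], [-3.1, 3.1]. Speed limits (rad/s): [2.79, 2.79, 3.14, 3.14, 3.14, 3.14].

INTERFACE

Orientations are given as a rotation vector (axis times angle).
In Python, from bench import sense, read_camera, get_calibration, sign_off, search_frame, place_of gives the robot as it stands.
- The arm moves only by the tool drive_tool, never from a script. Its argument "rows" is a list of rows, each an object of numbers: "ax", "ay", "az": the turn, a rotation vector about the tool's x, y, z in rad; "dx", "dy", "dz": the shift along the tool's x, y, z in cm; "grip": the closure, from 0 (fully open) to 1 (shut). A call has 1 to 12 rows; each row is the pose to reach, as a shift and turn from the pose commanded when the call began, along the tool's axes at that moment; what a row does not reach only later rows make up. A row lasts 1/10 s, in which the tool goes at most 50 mm and 8.59 degrees, less where a joint would pass 70% of its speed; a pose out of reach is approached as far as the arm can. A call with a gripper value outside its range is refused whole. The fingers move at their own pace and stop on an object; the grip force is fixed at half the most. Time passes only in rows, so rows that repeat a pose let the fingers close. It gives the time, the measured TCP pose, the force and the opening at its end, in the units of the state.
- sense(): the state, without advancing time (a new reading comes with each control period).
- read_camera(name): name is "scene" or "side" or "wrist"; returns the picture (480x640x3 uint8, red, green, blue); there is no depth.
- get_calibration(name): a dict with "fx", "fy", "cx", "cy" (pixels), "dist_coeffs" ([k1, k2, p1, p2, k3] as OpenCV has them; the pictures are not rectified), "extrinsics" (4x4, takes a point from world to camera coordinates). Camera axes: x right, y down, z forward; pixel columns grow to the right and rows downward; lengths in m; the calibration is good to about 2 mm. A picture is of the moment at which its call begins: read the wrist's pose just before it. get_calibration takes no time and is no camera call; for the wrist camera it gives the pose at the moment of the call.
- sign_off(): hands the job in, once; it reports no verdict.
Trained networks look in the newest picture that a camera, given by its name, has taken for a name from the list of things; names that differ only in an ending like _2 or _b are one class to them, and where a whole thing is asked for, a point or a joint stands for the part that bears it (a point fixed in the world has none). Each returns a list of dicts, best first, with "conf" (0 to 1); they miss things now and then, are a little off and sometimes report something else, mostly with a low value. They report only what shows in the picture. A call takes as long as a camera call.
- search_frame(name, camera): "extent" ([left, top, width, height] in pixels, round what is visible of it).
- place_of(name, camera): "point" ([column, row] in pixels: a listed point, or the origin of a listed thing).
The state is a dict: "time_s": time; "joint_positions": joint angles; "joint_velocities": joint speeds; "effort": joint torques, N m; "ee_pos": TCP position; "ee_rot": TCP orientation; "contact_force": force on the tool from outside, world axes, zero at the start; "wrist_torque": the same for the moment, N m; "width": finger opening in m.
Only numpy, scipy, OpenCV 4.12 (cv2) and the standard library are available. Lean on these libraries where they do the work, as an engineer would, in place of code of your own. Each camera call takes 0.05 s, during which the arm holds its last target.

TASK

Sort the four finned core samples for inspection: set the ones with blue, yellow and green side bars each inside the painted outline of its own colour on the bench pads, and the red one inside the red outline on the free turntable, without turning the turntable. Each should end flat, the same way up, centred with its long side along its outline's, and let go; leave the oil bottle and the copper spool standing where they are.

Things in the scene. Friction and masses are not known exactly. Their poses are not given: they have to be found in the camera images.
- core_blue_mid (a point): Loose finned aluminium core sample with two blue side bars along its long sides and straight lengthwise ridges on top: a solid block 76 mm long (its x), 44 mm wide (its y), 40 mm high (its z up), about 0.16 kg. This point is its centre, 20 mm above its underside. The flat coloured long sides, 44 mm apart, are the ones to grip.
- core_yellow_mid (a point): Loose finned aluminium core sample with two yellow side bars along its long sides and zigzag (herringbone) ridges on top: a solid block 76 mm long (its x), 44 mm wide (its y), 40 mm high (its z up), about 0.16 kg. This point is its centre, 20 mm above its underside. The flat coloured long sides, 44 mm apart, are the ones to grip.
- core_green_mid (a point): Loose finned aluminium core sample with two green side bars along its long sides and a flat top sheet with rows of dark holes: a solid block 76 mm long (its x), 44 mm wide (its y), 40 mm high (its z up), about 0.16 kg. This point is its centre, 20 mm above its underside. The flat coloured long sides, 44 mm apart, are the ones to grip.
- core_red_mid (a point): Loose finned aluminium core sample with two red side bars along its long sides and slanting ridges on top: a solid block 76 mm long (its x), 44 mm wide (its y), 40 mm high (its z up), about 0.16 kg. This point is its centre, 20 mm above its underside. The flat coloured long sides, 44 mm apart, are the ones to grip.
- pad_blue: Fixed flat white bench pad with a painted blue rectangular outline, 106 x 74 mm, 5 mm thick (its top 5 mm above the bench). Origin: centre of its underside. The outline is 92 mm (along the pad's x) by 60 mm (along its y) inside the line and centred on the pad.
- pad_yellow: Fixed flat white bench pad with a painted yellow rectangular outline, 106 x 74 mm, 5 mm thick (its top 5 mm above the bench). Origin: centre of its underside. The outline is 92 mm (along the pad's x) by 60 mm (along its y) inside the line and centred on the pad.
- pad_green: Fixed flat white bench pad with a painted green rectangular outline, 106 x 74 mm, 5 mm thick (its top 5 mm above the bench). Origin: centre of its underside. The outline is 92 mm (along the pad's x) by 60 mm (along its y) inside the line and centred on the pad.
- turntable_mark (a point): Centre of the red outline painted on the round grey turntable, on its upper surface, 30 mm above the bench. The disc, 240 mm in diameter and 12 mm thick, turns freely about a vertical axis with hardly any friction; that axis lies 65 mm from this point along this point's +y, so its x runs round the disc and its y in towards the axis. The outline, with white inside, is 92 mm (along x) by 60 mm (along y) inside the line. The turntable stands at any angle at the start.
- oil: Bystander: white oil bottle with a red cap, 54 mm in diameter, 125 mm high, standing loose on the bench. Origin: centre of its underside.
- spool: Bystander: copper spool, 64 mm in diameter, 40 mm high, standing loose on the bench. Origin: centre of its underside.

How it is judged:
At the end, for the whole second after the job is handed in: Every sample rests flat and upright (within 0.12 rad; its underside on its pad or on the turntable) with its centre within 13 mm of the centre of the outline of its own colour and its long side within 0.26 rad of the outline's (either way round), still and released (horizontal distance between core_blue_mid and pad_blue below 0.013 m and angle between the x axis of core_blue_mid and the x axis of pad_blue, either way round below 0.26 rad and angle between each of core_blue_mid, core_yellow_mid, core_green_mid, core_red_mid's own z axis and vertical below 0.12 rad and height (world z) of core_blue_mid between 0.02 and 0.031 m and linear speed of each of core_blue, core_yellow, core_green, core_red below 0.02 m/s and horizontal distance between core_yellow_mid and pad_yellow below 0.013 m and angle between the x axis of core_yellow_mid and the x axis of pad_yellow, either way round below 0.26 rad and height (world z) of core_yellow_mid between 0.02 and 0.031 m and horizontal distance between core_green_mid and pad_green below 0.013 m and angle between the x axis of core_green_mid and the x axis of pad_green, either way round below 0.26 rad and height (world z) of core_green_mid between 0.02 and 0.031 m and horizontal distance between core_red_mid and turntable_mark below 0.013 m and angle between the x axis of core_red_mid and the x axis of turntable_mark, either way round below 0.26 rad and height (world z) of core_red_mid between 0.045 and 0.056 m); the robot touches nothing.
It fails at once if the turntable is turned so that its red outline moves more than 20 mm from where it was (distance of turntable_mark from where it was at the start of the episode above 0.02 m).
It fails at once if the oil bottle is knocked over or shifted by more than 30 mm (distance of oil from where it was at the start of the episode above 0.03 m or angle between oil's own z axis and vertical above 0.5 rad).
It fails at once if the copper spool is knocked over or shifted by more than 30 mm (distance of spool from where it was at the start of the episode above 0.03 m or angle between spool's own z axis and vertical above 0.5 rad).
It also fails if it takes over 106 s, if anything falls off the work surface, if the arm or the gripper's body presses on something with over 40 N, if the wrist force passes 120 N, or if a joint passes its speed limit or range.

## Working session

There is one attempt and no reset: what is moved stays moved. The work goes in short steps, Python scripts to look and compute and a tool call to move; the robot and the scene stay as the last step left them, time stands still between calls to the robot, and variables do not carry over. Pictures are saved under pics/ and viewed, and the job is handed in when it is done.

Besides the shell and the picture viewer there is one more tool, called after "Call:" as a command line: name --argument value ..., lists and objects as JSON in quotes. drive_tool: Moves the arm, as the interface text tells. Its arguments: {"type":"object","properties":{"rows":{"type":"array"}},"required":["rows"]}

```bash
mkdir -p pics; python3 - <<'E'
from bench import *
import cv2
print(sense())
for c in ["scene","side","wrist"]:
    im=read_camera(c); cv2.imwrite(f"pics/{c}0.png",im[:,:,::-1])
    k=get_calibration(c); print(c,{a:k[a] for a in k if a!='extrinsics'}); print(k['extrinsics'])
E
```

```text
{'time_s': 0.0, 'joint_positions': array([-1.08043009e+00,  3.85518332e-01,  6.60442391e-03, -5.14246100e-04,
       -1.19399060e+00, -2.58601604e-01]), 'joint_velocities': array([ 0.00064831, -0.00139428,  0.00048522, -0.00048567,  0.0008524 ,
       -0.00029791]), 'effort': array([ 7.09834021e-04, -3.90664458e+01,  1.87398505e+01,  4.21951488e+00,
        1.10676588e-02, -2.00361851e-04]), 'ee_pos': array([ 0.14354241, -0.60806583,  0.40367161]), 'ee_rot': array([-1.37590891,  1.08928457,  1.37896884]), 'contact_force': array([-0.87678652,  0.47882776, -0.16710253]), 'wrist_torque': array([-0.01611854, -0.01166882,  0.00761621]), 'width': 0.08687324261862728}
scene {'fx': 599.941063357391, 'fy': 599.941063357391, 'cx': 324.35138813060394, 'cy': 235.25412918360647, 'dist_coeffs': array([-0.02346542,  0.        ,  0.        ,  0.        ,  0.        ])}
[[ 0.65626511  0.75445283 -0.01081772 -0.36945899]
 [ 0.53309312 -0.47376496 -0.70096968 -0.3007686 ]
 [-0.53397362  0.45425509 -0.71310903  1.70940556]
 [ 0.          0.          0.          1.        ]]
side {'fx': 527.7302240547693, 'fy': 527.7302240547693, 'cx': 315.46652386560106, 'cy': 238.80180981889745, 'dist_coeffs': array([0.00532615, 0.        , 0.        , 0.        , 0.        ])}
[[-0.96998027 -0.242863   -0.0124835   0.58912433]
 [-0.11435777  0.50083809 -0.85795309  0.14636407]
 [ 0.21461728 -0.83076998 -0.51357634  0.93559996]
 [ 0.          0.          0.          1.        ]]
wrist {'fx': 363.81615802795164, 'fy': 363.81615802795164, 'cx': 322.67309091893276, 'cy': 232.68410367007172, 'dist_coeffs': array([-0.07431153,  0.        ,  0.        ,  0.        ,  0.        ])}
[[-0.22861515  0.97351615  0.00119017  0.6237999 ]
 [ 0.92676478  0.21726169  0.30643824 -0.03715794]
 [ 0.298064    0.07115943 -0.9518898   0.39252444]
 [ 0.          0.          0.          1.        ]]
```

View pics/scene0.png

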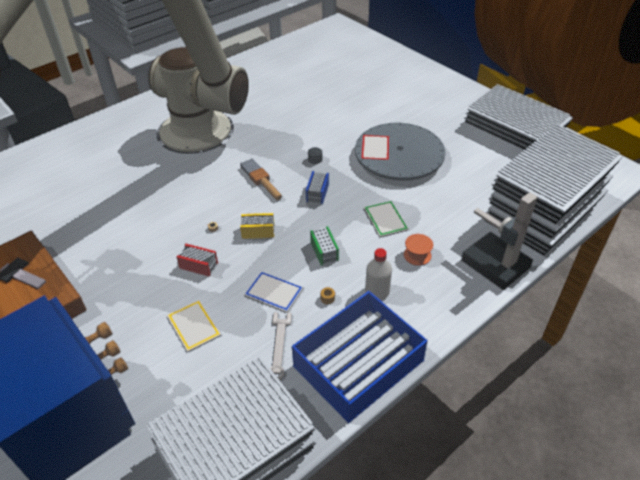

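View pics/side0.png

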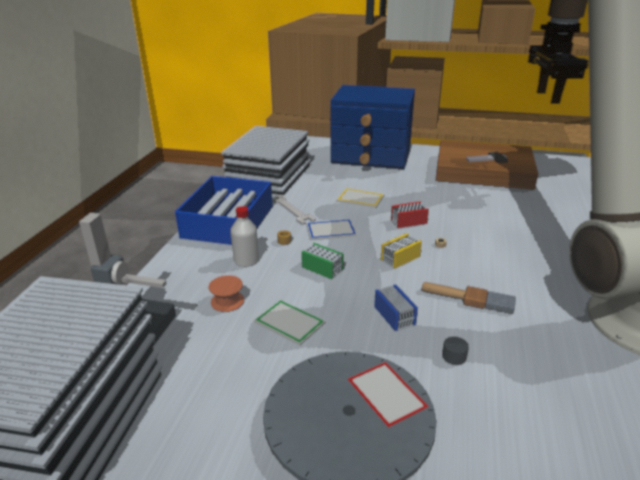

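View pics/wrist0.png

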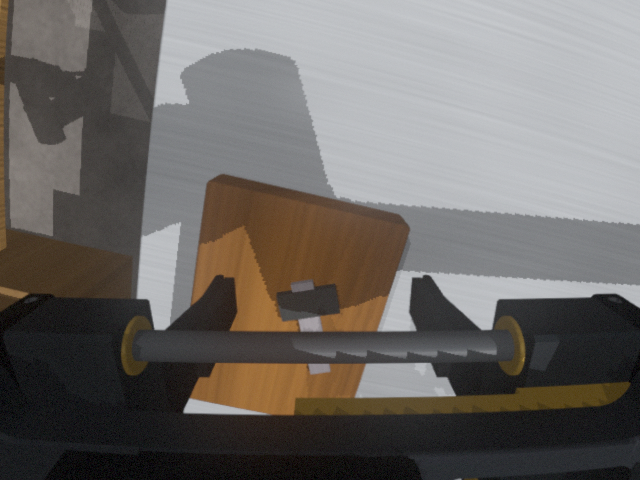

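```bash
cat > h.py <<'E'
from bench import *
import cv2, numpy as np
from scipy.spatial.transform import Rotation as R
def unproj(k,px,z):
    K=np.array([[k['fx'],0,k['cx']],[0,k['fy'],k['cy']],[0,0,1]])
    p=cv2.undistortPoints(np.array(px,float).reshape(-1,1,2),K,k['dist_coeffs']).reshape(-1,2)
    E=k['extrinsics']; Rt=E[:3,:3]; C=-Rt.T@E[:3,3]
    d=np.c_[p,np.ones(len(p))]@Rt
    return C+d*((z-C[2])/d[:,2])[:,None]
def proj(k,P):
    K=np.array([[k['fx'],0,k['cx']],[0,k['fy'],k['cy']],[0,0,1]])
    E=k['extrinsics']
    return cv2.projectPoints(np.array(P,float).reshape(-1,1,3),cv2.Rodrigues(E[:3,:3])[0],E[:3,3],K,k['dist_coeffs'])[0].reshape(-1,2)
Z=dict(core_blue_mid=.02,core_yellow_mid=.02,core_green_mid=.02,core_red_mid=.02,pad_blue=0,pad_yellow=0,pad_green=0,turntable_mark=.03,oil=0,spool=0)
def hue(im):
    h=cv2.cvtColor(im,cv2.COLOR_RGB2HSV); return h
def cmask(im,c):
    h=cv2.cvtColor(im,cv2.COLOR_RGB2HSV); H,S,V=[h[:,:,i].astype(int) for i in range(3)]
    m={'red':((H<7)|(H>172))&(S>120),'yellow':(H>18)&(H<35)&(S>110),'green':(H>45)&(H<85)&(S>90),'blue':(H>100)&(H<130)&(S>110)}[c]
    return (m&(V>50)).astype(np.uint8)
E
python3 - <<'E'
from h import *
for c in ["scene","side"]:
    im=read_camera(c);k=get_calibration(c)
    cv2.imwrite(f"pics/{c}1.png",im[:,:,::-1])
    for n in Z:
        r=place_of(n,c)
        for q in r[:2]:
            print(c,n,round(q['conf'],2),np.round(q['point'],1),np.round(unproj(k,[q['point']],Z[n])[0],3))
    for col in ['red','yellow','green','blue']:
        m=cmask(im,col)
        n,l,st,ce=cv2.connectedComponentsWithStats(m)
        for i in range(1,n):
            if st[i,4]>40 and st[i,2]<70:
                ys,xs=np.where(l==i); 
                z=.03 if col=='red' else .005
                P=unproj(k,np.c_[xs,ys],z)[:,:2].astype(np.float32)
                (cx,cy),(w,hh),a=cv2.minAreaRect(P*1000)
                if w<hh: w,hh,a=hh,w,a+90
                print(c,col,st[i],'rect',round(cx),round(cy),round(w),round(hh),'ang',round(a,1))
E
```

```text
scene core_blue_mid 0.87 [316.8 185. ] [0.433 0.088 0.02 ]
scene core_yellow_mid 0.7 [257.8 226. ] [ 0.452 -0.11   0.02 ]
scene core_green_mid 0.67 [323.9 243.9] [ 0.599 -0.032  0.02 ]
scene core_red_mid 0.57 [198.9 256.8] [ 0.444 -0.267  0.02 ]
scene pad_blue 0.56 [274.8 296. ] [ 0.631 -0.199  0.   ]
scene pad_green 0.55 [387.2 218.1] [0.621 0.151 0.   ]
scene turntable_mark 0.88 [375.1 150. ] [0.437 0.288 0.03 ]
scene oil 0.63 [378.2 290.1] [ 0.765 -0.023  0.   ]
scene spool 0.59 [417.6 256.4] [0.755 0.113 0.   ]
scene red [375 249  11  11  91] rect 711 34 30 22 ang 135.6
scene red [178 256  30  11  96] rect 452 -286 73 11 ang 27.6
scene yellow [477  64  49  30 629] rect 415 848 185 101 ang 6.7
scene yellow [527  92  20  12  67] rect 555 851 64 30 ang 161.1
scene yellow [242 213  31   4  75] rect 405 -79 73 8 ang 51.2
scene yellow [241 224  32  14 410] rect 449 -113 76 43 ang 48.4
scene yellow [169 301  50  48 272] rect 581 -372 101 69 ang 172.0
scene green [327 227  11  24  52] rect 587 3 78 4 ang 158.1
scene green [311 231  12  33 126] rect 583 -41 104 13 ang 155.8
scene blue [30
[... 1110 characters left out ...]
e yellow [452   0  31  30 832] rect 333 -3695 1538 232 ang 89.0
side yellow [527   0  25  34 529] rect -184 -3704 1689 188 ang 83.7
side yellow [578   1  11  32 227] rect -506 -3722 1586 63 ang 80.3
side yellow [411 137  31   8 196] rect 444 -817 96 61 ang 3.1
side yellow [529 145  63  12 279] rect 39 -817 177 60 ang 178.9
side yellow [278 232  12  12 109] rect 714 -127 49 25 ang 106.5
side yellow [382 234  26  19  72] rect 473 -163 99 18 ang 61.8
side yellow [394 241  27  27 425] rect 436 -123 117 45 ang 52.2
side green [302 251  31  27 489] rect 616 -40 105 49 ang 157.6
side blue [394 285  23  39 113] rect 418 49 116 20 ang 113.9
side blue [375 290  24  40 461] rect 455 75 115 30 ang 125.7
```

```bash
cat >> h.py <<'E'
def tool():
    s=sense(); return np.array(s['ee_pos']),R.from_rotvec(s['ee_rot']),s
def target_R(theta):
    # tool x down, tool z (jaws) horizontal at world angle theta
    x=np.array([0,0,-1.]); z=np.array([np.cos(theta),np.sin(theta),0]); y=np.cross(z,x)
    return R.from_matrix(np.c_[x,y,z])
def move(xy,z,jaw_deg):
    """xy, z of TCP, jaw angle; picks the nearer half turn. prints row values"""
    p,r,s=tool()
    best=None
    for a in (0,180):
        Rt=target_R(np.radians(jaw_deg+a)); rv=(r.inv()*Rt).as_rotvec()
        q6=s['joint_positions'][5]
        if best is None or abs(np.linalg.norm(rv))<np.linalg.norm(best): best=rv
    d=r.inv().apply(np.array([xy[0],xy[1],z])-p)*100
    print('d cm',np.round(d,2),'a',np.round(best,3),'rows~',max(np.linalg.norm(d)/5,np.degrees(np.linalg.norm(best))/8.59))
    return d,best
E
python3 - <<'E'
from h import *
p,r,s=tool();E=get_calibration('wrist')['extrinsics']
print(r.as_matrix().round(3))
C=-E[:3,:3].T@E[:3,3]
print('cam in tool',r.inv().apply(C-p),'axes',(r.as_matrix().T@E[:3,:3].T).round(3))
z=r.as_matrix()[:,2]; print('jaw ang',np.degrees(np.arctan2(z[1],z[0])))
move((.45,-.0),.5,0); move((.45,0),.5,90);move((.45,0),.5,45)
E
```

```text
[[-0.    -0.973 -0.23 ]
 [ 0.    -0.23   0.973]
 [-1.     0.     0.   ]]
cam in tool [0.01962158 0.08567555 0.00065207] axes [[ 0.001 -0.307  0.952]
 [-0.001 -0.952 -0.307]
 [ 1.    -0.001 -0.001]]
jaw ang 103.28200748522792
d cm [ -9.53 -43.79  52.16] a [-1.339  0.     0.   ] rows~ 13.753880097920813
d cm [ -9.53 -43.79  52.16] a [ 0.232  0.    -0.   ] rows~ 13.753880097920813
d cm [ -9.53 -43.79  52.16] a [ 1.017  0.    -0.   ] rows~ 13.753880097920813
```

```bash
python3 - <<'E'
from h import *
move((.5,-.14),.48,90)
E
```

```text
d cm [ -7.53 -45.44  37.39] a [ 0.232  0.    -0.   ] rows~ 11.86488153418233
```

Call:
drive_tool --rows '[{"dx": -7.5, "dy": -45.4, "dz": 37.4, "ax": 0.232}, {"dx": -7.5, "dy": -45.4, "dz": 37.4, "ax": 0.232}, {"dx": -7.5, "dy": -45.4, "dz": 37.4, "ax": 0.232}, {"dx": -7.5, "dy": -45.4, "dz": 37.4, "ax": 0.232}, {"dx": -7.5, "dy": -45.4, "dz": 37.4, "ax": 0.232}, {"dx": -7.5, "dy": -45.4, "dz": 37.4, "ax": 0.232}, {"dx": -7.5, "dy": -45.4, "dz": 37.4, "ax": 0.232}, {"dx": -7.5, "dy": -45.4, "dz": 37.4, "ax": 0.232}, {"dx": -7.5, "dy": -45.4, "dz": 37.4, "ax": 0.232}, {"dx": -7.5, "dy": -45.4, "dz": 37.4, "ax": 0.232}, {"dx": -7.5, "dy": -45.4, "dz": 37.4, "ax": 0.232}, {"dx": -7.5, "dy": -45.4, "dz": 37.4, "ax": 0.232}]'

```text
$.rows[0]: bad value
```

Call:
drive_tool --rows '[{"dx": -7.5, "dy": -45.4, "dz": 37.4, "ax": 0.232, "ay": 0, "az": 0, "grip": 0}]'

```text
time_s: 1.35
ee_pos: [0.1712, -0.5723, 0.409]
ee_rot: [-1.265, 1.171, 1.269]
contact_force: [1.3, 0.6, -0.1]
width: 0.0868
```

```bash
python3 - <<'E'
from h import *
move((.5,-.14),.48,90)
E
```

```text
d cm [ -7.1  -36.16  40.52] a [ 0.079  0.001 -0.002] rows~ 10.954199891937701
```

Call:
drive_tool --rows '[{"dx": -7.1, "dy": -36.2, "dz": 40.5, "ax": 0.079, "ay": 0, "az": 0, "grip": 0}, {"dx": -7.1, "dy": -36.2, "dz": 40.5, "ax": 0.079, "ay": 0, "az": 0, "grip": 0}, {"dx": -7.1, "dy": -36.2, "dz": 40.5, "ax": 0.079, "ay": 0, "az": 0, "grip": 0}, {"dx": -7.1, "dy": -36.2, "dz": 40.5, "ax": 0.079, "ay": 0, "az": 0, "grip": 0}, {"dx": -7.1, "dy": -36.2, "dz": 40.5, "ax": 0.079, "ay": 0, "az": 0, "grip": 0}, {"dx": -7.1, "dy": -36.2, "dz": 40.5, "ax": 0.079, "ay": 0, "az": 0, "grip": 0}, {"dx": -7.1, "dy": -36.2, "dz": 40.5, "ax": 0.079, "ay": 0, "az": 0, "grip": 0}, {"dx": -7.1, "dy": -36.2, "dz": 40.5, "ax": 0.079, "ay": 0, "az": 0, "grip": 0}, {"dx": -7.1, "dy": -36.2, "dz": 40.5, "ax": 0.079, "ay": 0, "az": 0, "grip": 0}, {"dx": -7.1, "dy": -36.2, "dz": 40.5, "ax": 0.079, "ay": 0, "az": 0, "grip": 0}, {"dx": -7.1, "dy": -36.2, "dz": 40.5, "ax": 0.079, "ay": 0, "az": 0, "grip": 0}, {"dx": -7.1, "dy": -36.2, "dz": 40.5, "ax": 0.079, "ay": 0, "az": 0, "grip": 0}]'

```text
time_s: 2.55
ee_pos: [0.5008, -0.1316, 0.4824]
ee_rot: [-1.221, 1.201, 1.218]
contact_force: [-0.2, -0.8, -0.6]
width: 0.087
```

```bash
cat > look.py <<'E'
from h import *
import sys
def look(tag, show=True):
    c='wrist'
    k=get_calibration(c); im=read_camera(c); s=sense()
    cv2.imwrite(f"pics/{tag}.png",im[:,:,::-1])
    print('t',s['time_s'],'tcp',s['ee_pos'].round(4),'rot',s['ee_rot'].round(3))
    out={}
    for n in Z:
        for q in place_of(n,c)[:1]:
            P=unproj(k,[q['point']],Z[n])[0]
            print(n,round(q['conf'],2),np.round(q['point'],1),np.round(P,4))
    return im,k
def rects(im,k):
    for col in ['red','yellow','green','blue']:
        m=cmask(im,col); m[430:]=0
        n,l,st,ce=cv2.connectedComponentsWithStats(cv2.morphologyEx(m,cv2.MORPH_CLOSE,np.ones((3,3),np.uint8)))
        for i in range(1,n):
            if st[i,4]>60:
                ys,xs=np.where(l==i)
                for z in (.03,) if col=='red' else (.005,):
                  for zz in (z,.04):
                    P=unproj(k,np.c_[xs,ys],zz)[:,:2].astype(np.float32)
                    (cx,cy),(w,hh),a=cv2.minAreaRect(P*1000)
                    if w<hh: w,hh,a=hh,w,a+90
                    print(col,st[i],'z',zz,'c',round(cx,1),round(cy,1),'wh',round(w),round(hh),'ang',round(a,1))
if __name__=='__main__':
    im,k=look(sys.argv[1]); rects(im,k)
E
python3 look.py w1
```

```text
t 2.6 tcp [ 0.4994 -0.1331  0.4819] rot [-1.218  1.203  1.218]
core_blue_mid 0.8 [501.9 139.8] [0.4381 0.0843 0.02  ]
core_yellow_mid 0.68 [339.6 145.5] [ 0.4493 -0.1119  0.02  ]
core_green_mid 0.66 [394.6 261.9] [ 0.598  -0.0353  0.02  ]
core_red_mid 0.63 [202.7 140.6] [ 0.4448 -0.2756  0.02  ]
pad_blue 0.59 [277.5 267.6] [ 0.6169 -0.1923  0.    ]
pad_yellow 0.92 [148.5 238.9] [ 0.5774 -0.3688  0.    ]
pad_green 0.97 [516.2 270.7] [0.6184 0.1444 0.    ]
oil 0.59 [387.3 359.5] [ 0.7677 -0.0292  0.    ]
spool 0.42 [145.2 239.7] [ 0.5786 -0.3736  0.    ]
red [193 105  45  60 680] z 0.03 c 435.8 -257.2 wh 76 15 ang 29.9
red [193 105  45  60 680] z 0.04 c 435.3 -254.3 wh 75 14 ang 29.9
red [166 122  41  58 330] z 0.03 c 456.4 -293.9 wh 76 7 ang 30.4
red [166 122  41  58 330] z 0.04 c 455.4 -290.1 wh 74 7 ang 30.4
red [624 131  16  40 161] z 0.03 c 445.8 251.7 wh 49 21 ang 14.5
red [624 131  16  40 161] z 0.04 c 445.1 242.9 wh 48 20 ang 14.5
yellow [327 111  52  46 361] z 0.005 c 435.8 -95.5 wh 81 7 ang 51.2
yellow [327 111  52  46 361] z 0.04 c 434.2 -98.3 wh 75 6 ang 51.2
yellow [305 13
[... 1357 characters left out ...]
6 ang 127.1
blue [489 135  56  39 211] z 0.005 c 456.0 113.5 wh 80 5 ang 126.7
blue [489 135  56  39 211] z 0.04 c 452.9 94.7 wh 74 5 ang 126.7
blue [  0 219   9  36 174] z 0.005 c 577.6 -583.7 wh 55 13 ang 164.3
blue [  0 219   9  36 174] z 0.04 c 565.1 -549.1 wh 51 12 ang 164.3
blue [238 230  75  79 541] z 0.005 c 618.6 -194.4 wh 100 69 ang 22.9
blue [238 230  75  79 541] z 0.04 c 603.0 -189.7 wh 93 63 ang 22.9
blue [  0 268  21  43 619] z 0.005 c 663.9 -598.5 wh 76 33 ang 162.9
blue [  0 268  21  43 619] z 0.04 c 644.9 -562.8 wh 70 31 ang 162.9
blue [ 213  370  143   45 4406] z 0.005 c 817.5 -195.4 wh 233 86 ang 99.4
blue [ 213  370  143   45 4406] z 0.04 c 786.7 -190.6 wh 215 80 ang 99.4
```

View pics/w1.png

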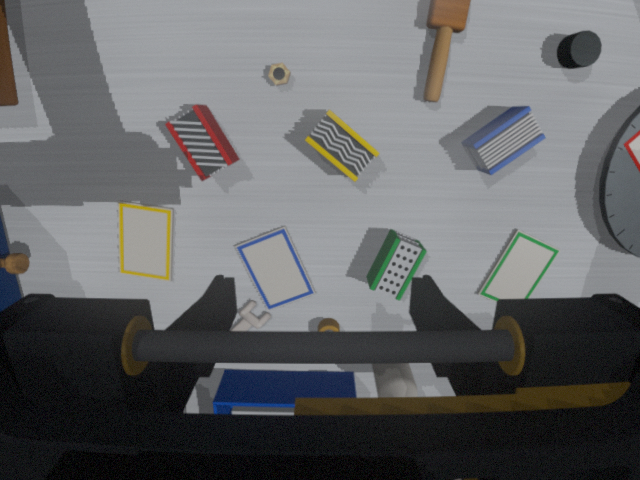

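```bash
python3 - <<'E'
from h import *
print(tool()[2]['joint_positions'].round(2))
move((.4489,-.111),.27,141.2)
E
```

```text
[ 0.05  0.15 -0.12  0.   -1.3  -1.61]
d cm [21.2   4.87  2.52] a [-0.887 -0.     0.   ] rows~ 5.914519784661011
```

Call:
drive_tool --rows '[{"dx": 21.2, "dy": 4.9, "dz": 2.5, "ax": -0.887, "ay": 0, "az": 0, "grip": 0}, {"dx": 21.2, "dy": 4.9, "dz": 2.5, "ax": -0.887, "ay": 0, "az": 0, "grip": 0}, {"dx": 21.2, "dy": 4.9, "dz": 2.5, "ax": -0.887, "ay": 0, "az": 0, "grip": 0}, {"dx": 21.2, "dy": 4.9, "dz": 2.5, "ax": -0.887, "ay": 0, "az": 0, "grip": 0}, {"dx": 21.2, "dy": 4.9, "dz": 2.5, "ax": -0.887, "ay": 0, "az": 0, "grip": 0}, {"dx": 21.2, "dy": 4.9, "dz": 2.5, "ax": -0.887, "ay": 0, "az": 0, "grip": 0}, {"dx": 21.2, "dy": 4.9, "dz": 2.5, "ax": -0.887, "ay": 0, "az": 0, "grip": 0}, {"dx": 21.2, "dy": 4.9, "dz": 2.5, "ax": -0.887, "ay": 0, "az": 0, "grip": 0}, {"dx": 21.2, "dy": 4.9, "dz": 2.5, "ax": -0.887, "ay": 0, "az": 0, "grip": 0}]'

```text
time_s: 4.0
ee_pos: [0.4492, -0.1108, 0.2705]
ee_rot: [-1.831, 0.644, 1.828]
contact_force: [0.9, -0.3, 0.1]
width: 0.0867
```

```bash
cat > near.py <<'E'
import sys
from look import *
# near.py tag colour : look at core between jaws, give rects
def near(tag,col,z=.04):
    k=get_calibration('wrist'); im=read_camera('wrist'); s=sense()
    cv2.imwrite(f"pics/{tag}.png",im[:,:,::-1])
    print('t',s['time_s'],'tcp',s['ee_pos'].round(4))
    m=cmask(im,col); m[430:]=0
    n,l,st,ce=cv2.connectedComponentsWithStats(cv2.morphologyEx(m,cv2.MORPH_CLOSE,np.ones((3,3),np.uint8)))
    for i in range(1,n):
        if st[i,4]>60:
            ys,xs=np.where(l==i)
            P=unproj(k,np.c_[xs,ys],z)[:,:2].astype(np.float32)
            (cx,cy),(w,hh),a=cv2.minAreaRect(P*1000)
            if w<hh: w,hh,a=hh,w,a+90
            if w<130: print(col,st[i],'z',z,'c',round(cx,1),round(cy,1),'wh',round(w,1),round(hh,1),'ang',round(a,1))
if __name__=='__main__': near(sys.argv[1],sys.argv[2],float(sys.argv[3]) if len(sys.argv)>3 else .04)
E
python3 near.py n1 yellow; python3 -c "
from h import *
move((.4489,-.111),.186,141.2)"
```

```text
t 4.05 tcp [ 0.4491 -0.1107  0.2705]
yellow [  0  52  16  37 249] z 0.04 c 518.0 -313.5 wh 20.2 10.0 ang 39.9
yellow [ 287  189   14  124 1283] z 0.04 c 460.8 -124.1 wh 81.9 7.8 ang 50.0
yellow [ 347  189   13  124 1205] z 0.04 c 432.3 -101.0 wh 81.9 7.2 ang 52.3
yellow [495 316  30  59 818] z 0.04 c 388.1 23.9 wh 51.3 19.1 ang 66.1
yellow [121 321  27  54 594] z 0.04 c 597.7 -142.2 wh 43.6 19.6 ang 56.8
d cm [8.45 0.04 0.01] a [-0.    -0.001  0.001] rows~ 1.6903293065827658
```

Call:
drive_tool --rows '[{"dx": 4.5, "dy": 0, "dz": 0, "ax": 0, "ay": 0, "az": 0, "grip": 0}, {"dx": 7.5, "dy": 0, "dz": 0, "ax": 0, "ay": 0, "az": 0, "grip": 0}, {"dx": 8.4, "dy": 0, "dz": 0, "ax": 0, "ay": 0, "az": 0, "grip": 0}, {"dx": 8.4, "dy": 0, "dz": 0, "ax": 0, "ay": 0, "az": 0, "grip": 0}, {"dx": 8.4, "dy": 0, "dz": 0, "ax": 0, "ay": 0, "az": 0, "grip": 1}, {"dx": 8.4, "dy": 0, "dz": 0, "ax": 0, "ay": 0, "az": 0, "grip": 1}, {"dx": 8.4, "dy": 0, "dz": 0, "ax": 0, "ay": 0, "az": 0, "grip": 1}, {"dx": 8.4, "dy": 0, "dz": 0, "ax": 0, "ay": 0, "az": 0, "grip": 1}, {"dx": 8.4, "dy": 0, "dz": 0, "ax": 0, "ay": 0, "az": 0, "grip": 1}, {"dx": 8.4, "dy": 0, "dz": 0, "ax": 0, "ay": 0, "az": 0, "grip": 1}]'

```text
time_s: 5.05
ee_pos: [0.4489, -0.1106, 0.1861]
ee_rot: [-1.832, 0.643, 1.831]
contact_force: [0.1, -0.1, -0.4]
width: 0.0467
```

```bash
python3 near.py n2 yellow .042; python3 -c "
from h import *
p,_,s=tool();print(p,s['contact_force'])
move((.5802,-.3725),.29,81.7)"
```

```text
t 5.1 tcp [ 0.4489 -0.1106  0.186 ]
yellow [ 264  222   26  110 1867] z 0.042 c 445.6 -142.1 wh 45.5 8.7 ang 46.9
yellow [ 356  223   25  109 1856] z 0.042 c 418.0 -119.7 wh 45.1 8.4 ang 55.1
yellow [202 318  19  60 521] z 0.042 c 486.6 -134.9 wh 29.1 7.5 ang 44.5
yellow [427 320  18  58 458] z 0.042 c 415.1 -77.0 wh 27.8 6.9 ang 52.1
[ 0.44888802 -0.11062493  0.18602126] [-0.69815651  1.62523313  3.66312664]
d cm [-10.39  12.22 -26.63] a [ 1.04 -0.    0.  ] rows~ 6.936894645362976
```

Call:
drive_tool --rows '[{"dx": 0, "dy": 0, "dz": 0, "ax": 0, "ay": 0, "az": 0, "grip": 1}, {"dx": 0, "dy": 0, "dz": 0, "ax": 0, "ay": 0, "az": 0, "grip": 1}, {"dx": -4, "dy": 0, "dz": 0, "ax": 0, "ay": 0, "az": 0, "grip": 1}, {"dx": -8, "dy": 0, "dz": 0, "ax": 0, "ay": 0, "az": 0, "grip": 1}, {"dx": -10.4, "dy": 2, "dz": -4, "ax": 0.15, "ay": 0, "az": 0, "grip": 1}, {"dx": -10.4, "dy": 4, "dz": -8.5, "ax": 0.3, "ay": 0, "az": 0, "grip": 1}, {"dx": -10.4, "dy": 6, "dz": -13, "ax": 0.45, "ay": 0, "az": 0, "grip": 1}, {"dx": -10.4, "dy": 8, "dz": -17.5, "ax": 0.6, "ay": 0, "az": 0, "grip": 1}, {"dx": -10.4, "dy": 10.1, "dz": -22, "ax": 0.75, "ay": 0, "az": 0, "grip": 1}, {"dx": -10.4, "dy": 12.2, "dz": -26.6, "ax": 0.9, "ay": 0, "az": 0, "grip": 1}, {"dx": -10.4, "dy": 12.2, "dz": -26.6, "ax": 1.04, "ay": 0, "az": 0, "grip": 1}, {"dx": -10.4, "dy": 12.2, "dz": -26.6, "ax": 1.04, "ay": 0, "az": 0, "grip": 1}]'

```text
time_s: 6.3
ee_pos: [0.5798, -0.3735, 0.2875]
ee_rot: [-1.097, 1.276, 1.103]
contact_force: [-0.5, 1.0, -1.9]
width: 0.0437
```

```bash
python3 near.py n3 yellow .005; python3 -c "
from h import *
move((.5802,-.3725),.191,81.7)"
```

```text
t 6.35 tcp [ 0.5797 -0.3724  0.2881]
yellow [210 317  18  61 585] z 0.005 c 667.4 -476.6 wh 61.7 14.2 ang 164.8
yellow [418 318  19  60 569] z 0.005 c 694.5 -299.0 wh 61.3 14.7 ang 179.3
d cm [ 9.71 -0.08 -0.01] a [ 0.002  0.001 -0.003] rows~ 1.942319502586832
```

View pics/n3.png

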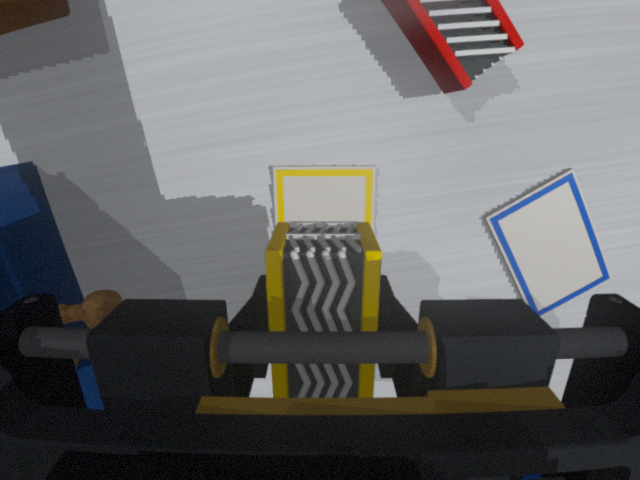

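```bash
cat > held.py <<'E'
from h import *
import sys
# held.py col row : top end edge pixel of held core -> offset along tool y of the core centre from TCP
c,r=float(sys.argv[1]),float(sys.argv[2])
p,ro,s=tool(); k=get_calibration('wrist')
dz=float(sys.argv[3]) if len(sys.argv)>3 else 0.0
P=unproj(k,[[c,r]],p[2]-.164-.002+.02+dz)[0]
v=ro.inv().apply(P-p); print('edge in tool (cm)',(v*100).round(2),'centre off along y',(v[1]-.038)*100)
E
python3 held.py 324 223
```

```text
edge in tool (cm) [14.61  4.88  0.06] centre off along y 1.0786635007706324
```

```bash
python3 held.py 324 261; python3 held.py 324 222 -.04
python3 - <<'E'
import cv2
im=cv2.imread('pics/n3.png')[200:300,240:420]; cv2.imwrite('pics/n3c.png',cv2.resize(im,None,fx=4,fy=4))
E
```

```text
edge in tool (cm) [14.61  3.4   0.06] centre off along y -0.4034322211430505
edge in tool (cm) [18.61  3.76  0.08] centre off along y -0.04293920018303282
```

View pics/n3c.png

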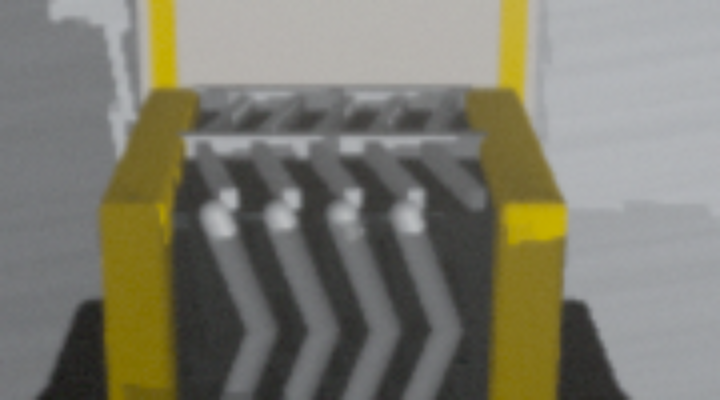

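Call:
drive_tool --rows '[{"dx": 4.5, "dy": 0, "dz": 0, "ax": 0, "ay": 0, "az": 0, "grip": 1}, {"dx": 8, "dy": 0, "dz": 0, "ax": 0, "ay": 0, "az": 0, "grip": 1}, {"dx": 9.4, "dy": 0, "dz": 0, "ax": 0, "ay": 0, "az": 0, "grip": 1}, {"dx": 9.7, "dy": 0, "dz": 0, "ax": 0, "ay": 0, "az": 0, "grip": 1}, {"dx": 9.7, "dy": 0, "dz": 0, "ax": 0, "ay": 0, "az": 0, "grip": 1}]'

```text
time_s: 6.85
ee_pos: [0.5807, -0.3719, 0.1941]
ee_rot: [-1.105, 1.273, 1.102]
contact_force: [0.3, -0.2, -1.8]
width: 0.044
```

Call:
drive_tool --rows '[{"dx": 0.25, "dy": 0, "dz": 0, "ax": 0, "ay": 0, "az": 0, "grip": 1}, {"dx": 0.25, "dy": 0, "dz": 0, "ax": 0, "ay": 0, "az": 0, "grip": 1}, {"dx": 0.25, "dy": 0, "dz": 0, "ax": 0, "ay": 0, "az": 0, "grip": 0.3}, {"dx": 0.25, "dy": 0, "dz": 0, "ax": 0, "ay": 0, "az": 0, "grip": 0}, {"dx": 0.25, "dy": 0, "dz": 0, "ax": 0, "ay": 0, "az": 0, "grip": 0}, {"dx": 0.25, "dy": 0, "dz": 0, "ax": 0, "ay": 0, "az": 0, "grip": 0}, {"dx": -3, "dy": 0, "dz": 0, "ax": 0, "ay": 0, "az": 0, "grip": 0}, {"dx": -7.5, "dy": 0, "dz": 0, "ax": 0, "ay": 0, "az": 0, "grip": 0}, {"dx": -10, "dy": 0, "dz": 0, "ax": 0, "ay": 0, "az": 0, "grip": 0}]'

```text
time_s: 7.75
ee_pos: [0.5807, -0.3726, 0.2968]
ee_rot: [-1.106, 1.273, 1.098]
contact_force: [0.4, 0.1, -0.2]
width: 0.0854
```

```bash
python3 near.py n4 yellow .005; python3 -c "
from h import *
move((.4455,-.2748),.27,120.1)"
```

```text
t 7.8 tcp [ 0.5814 -0.373   0.3012]
yellow [ 277  164   95  133 4266] z 0.005 c 585.0 -372.7 wh 109.4 70.3 ang 171.7
yellow [125 316  29  59 714] z 0.005 c 667.1 -555.1 wh 65.8 23.6 ang 157.0
yellow [493 317  29  59 756] z 0.005 c 715.4 -223.8 wh 64.6 24.1 ang 5.1
d cm [ 2.91 14.89  7.79] a [-0.669 -0.008  0.009] rows~ 4.461894923638239
```

View pics/n4.png

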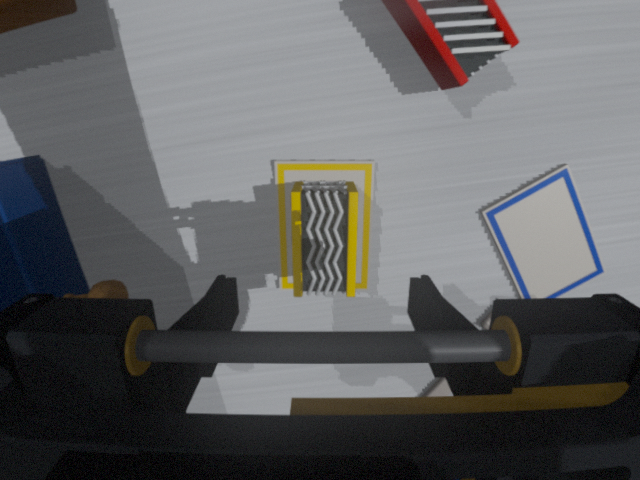

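Call:
drive_tool --rows '[{"dx": 2.9, "dy": 14.9, "dz": 7.8, "ax": -0.669, "ay": 0, "az": 0, "grip": 0}, {"dx": 2.9, "dy": 14.9, "dz": 7.8, "ax": -0.669, "ay": 0, "az": 0, "grip": 0}, {"dx": 2.9, "dy": 14.9, "dz": 7.8, "ax": -0.669, "ay": 0, "az": 0, "grip": 0}, {"dx": 2.9, "dy": 14.9, "dz": 7.8, "ax": -0.669, "ay": 0, "az": 0, "grip": 0}, {"dx": 2.9, "dy": 14.9, "dz": 7.8, "ax": -0.669, "ay": 0, "az": 0, "grip": 0}, {"dx": 2.9, "dy": 14.9, "dz": 7.8, "ax": -0.669, "ay": 0, "az": 0, "grip": 0}, {"dx": 2.9, "dy": 14.9, "dz": 7.8, "ax": -0.669, "ay": 0, "az": 0, "grip": 0}]'

```text
time_s: 8.5
ee_pos: [0.4443, -0.2736, 0.2641]
ee_rot: [-1.584, 0.915, 1.582]
contact_force: [-0.2, -0.5, -0.6]
width: 0.0871
```

```bash
python3 near.py n5 red; python3 -c "
from h import *
move((.4455,-.2748),.186,120.1)
k=get_calibration('wrist')
for n in ['core_red_mid']:
  for q in place_of(n,'wrist')[:2]: print(q, unproj(k,[q['point']],.02))"
```

```text
t 8.55 tcp [ 0.4444 -0.2737  0.264 ]
red [ 282  193   13  127 1226] z 0.04 c 452.5 -292.4 wh 82.2 7.0 ang 28.5
red [ 344  206   13  115 1062] z 0.04 c 437.6 -258.1 wh 75.2 6.0 ang 29.7
d cm [ 7.8  -0.04 -0.14] a [-0.003 -0.001  0.   ] rows~ 1.5600542221903415
{'point': [320.1, 254.2], 'conf': 0.89} [[ 0.446566   -0.27381403  0.02      ]]
```

View pics/n5.png

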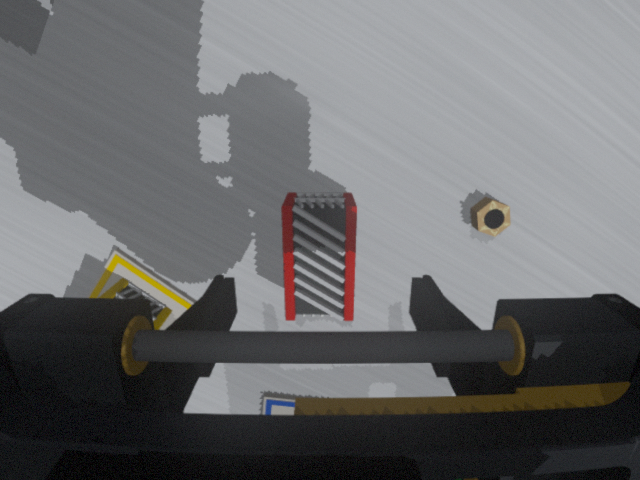

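Call:
drive_tool --rows '[{"dx": 4.5, "dy": 0, "dz": -0.1, "ax": 0, "ay": 0, "az": 0, "grip": 0}, {"dx": 7, "dy": 0, "dz": -0.1, "ax": 0, "ay": 0, "az": 0, "grip": 0}, {"dx": 7.8, "dy": 0, "dz": -0.1, "ax": 0, "ay": 0, "az": 0, "grip": 0}, {"dx": 7.8, "dy": 0, "dz": -0.1, "ax": 0, "ay": 0, "az": 0, "grip": 0.4}, {"dx": 7.8, "dy": 0, "dz": -0.1, "ax": 0, "ay": 0, "az": 0, "grip": 1}, {"dx": 7.8, "dy": 0, "dz": -0.1, "ax": 0, "ay": 0, "az": 0, "grip": 1}, {"dx": 7.8, "dy": 0, "dz": -0.1, "ax": 0, "ay": 0, "az": 0, "grip": 1}, {"dx": 7.8, "dy": 0, "dz": -0.1, "ax": 0, "ay": 0, "az": 0, "grip": 1}, {"dx": 7.8, "dy": 0, "dz": -0.1, "ax": 0, "ay": 0, "az": 0, "grip": 1}, {"dx": 7.8, "dy": 0, "dz": -0.1, "ax": 0, "ay": 0, "az": 0, "grip": 1}, {"dx": 7.8, "dy": 0, "dz": -0.1, "ax": 0, "ay": 0, "az": 0, "grip": 1}, {"dx": 7.8, "dy": 0, "dz": -0.1, "ax": 0, "ay": 0, "az": 0, "grip": 1}]'

```text
time_s: 9.8
ee_pos: [0.4448, -0.2745, 0.1864]
ee_rot: [-1.585, 0.914, 1.583]
contact_force: [-0.2, 1.1, 4.1]
width: 0.0438
```

```bash
python3 -c "
from h import *
move((.47,.20),.36,90)"
```

```text
d cm [-17.38 -25.95  39.79] a [ 0.524 -0.001  0.001] rows~ 10.117538439008749
```

Call:
drive_tool --rows '[{"dx": -4, "dy": 0, "dz": 0, "ax": 0, "ay": 0, "az": 0, "grip": 1}, {"dx": -8.5, "dy": -1, "dz": 1, "ax": 0, "ay": 0, "az": 0, "grip": 1}, {"dx": -12, "dy": -3, "dz": 4, "ax": 0.05, "ay": 0, "az": 0, "grip": 1}, {"dx": -15, "dy": -5, "dz": 7.5, "ax": 0.1, "ay": 0, "az": 0, "grip": 1}, {"dx": -17.4, "dy": -8, "dz": 11, "ax": 0.15, "ay": 0, "az": 0, "grip": 1}, {"dx": -17.4, "dy": -10.7, "dz": 15, "ax": 0.2, "ay": 0, "az": 0, "grip": 1}, {"dx": -17.4, "dy": -13.3, "dz": 19, "ax": 0.26, "ay": 0, "az": 0, "grip": 1}, {"dx": -17.4, "dy": -16, "dz": 23, "ax": 0.32, "ay": 0, "az": 0, "grip": 1}, {"dx": -17.4, "dy": -18.6, "dz": 27, "ax": 0.38, "ay": 0, "az": 0, "grip": 1}, {"dx": -17.4, "dy": -21.2, "dz": 31, "ax": 0.44, "ay": 0, "az": 0, "grip": 1}, {"dx": -17.4, "dy": -23.6, "dz": 35.5, "ax": 0.5, "ay": 0, "az": 0, "grip": 1}, {"dx": -17.4, "dy": -25.9, "dz": 39.8, "ax": 0.524, "ay": 0, "az": 0, "grip": 1}]'

```text
time_s: 11.0
ee_pos: [0.4686, 0.2015, 0.3589]
ee_rot: [-1.208, 1.212, 1.209]
contact_force: [0.9, -0.8, -1.1]
width: 0.0438
```

Call:
drive_tool --rows '[{"dx": 0, "dy": 0, "dz": 0, "ax": 0, "ay": 0, "az": 0, "grip": 1}, {"dx": 0, "dy": 0, "dz": 0, "ax": 0, "ay": 0, "az": 0, "grip": 1}]'

```text
time_s: 11.2
ee_pos: [0.4688, 0.2008, 0.3586]
ee_rot: [-1.211, 1.211, 1.212]
contact_force: [-0.1, 0.3, -1.7]
width: 0.0437
```

```bash
python3 near.py n6 red .03; python3 -c "
from h import *
k=get_calibration('wrist')
for n in ['turntable_mark']:
  for q in place_of(n,'wrist')[:2]: print(q, unproj(k,[q['point']],.03))"
```

```text
t 11.25 tcp [0.4689 0.1997 0.3588]
red [ 366   97  141  141 1654] z 0.03 c 425.7 297.9 wh 102.0 69.8 ang 134.1
red [ 357  227   24  105 1687] z 0.03 c 529.0 244.5 wh 107.0 20.1 ang 4.1
red [ 266  254   20   78 1242] z 0.03 c 542.6 154.9 wh 81.2 16.7 ang 0.5
red [272 364  17  33 473] z 0.03 c 643.1 155.9 wh 41.4 15.4 ang 1.0
red [358 364  16  33 464] z 0.03 c 642.8 245.1 wh 41.3 15.1 ang 179.8
{'point': [435.2, 168.5], 'conf': 0.88} [[0.42438814 0.2953453  0.03      ]]
{'point': [99.5, 334.1], 'conf': 0.3} [[ 0.59065498 -0.02868065  0.03      ]]
```

View pics/n6.png

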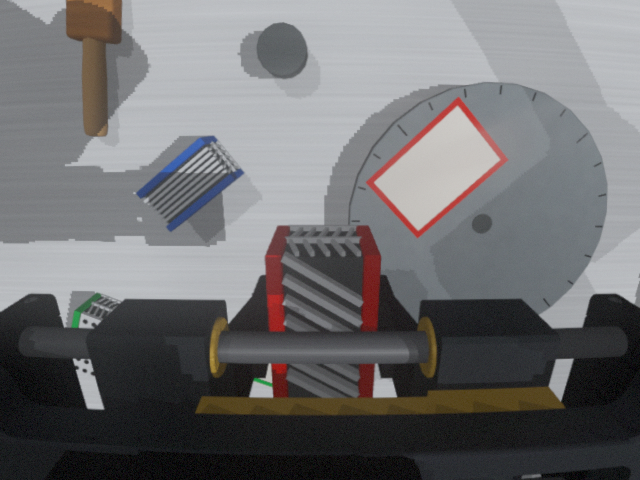

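```bash
python3 held.py 324 255; python3 held.py 324 226 -.04;python3 -c "
from h import *
print(tool()[2]['joint_positions'].round(2))
d,b=move((.4252,.297),.30,44.1)"
```

```text
edge in tool (cm) [14.61  3.63  0.08] centre off along y -0.16608484352771402
edge in tool (cm) [18.61  3.55  0.09] centre off along y -0.24571608184431395
[ 0.72  0.23 -0.34 -0.   -1.   -2.29]
d cm [5.9  4.38 9.8 ] a [ 0.801 -0.002 -0.001] rows~ 5.339610919429814
```

Call:
drive_tool --rows '[{"dx": 0, "dy": 0.5, "dz": 1, "ax": -0.14, "ay": 0, "az": 0, "grip": 1}, {"dx": 0, "dy": 1, "dz": 2, "ax": -0.28, "ay": 0, "az": 0, "grip": 1}, {"dx": 0, "dy": 1.5, "dz": 3, "ax": -0.42, "ay": 0, "az": 0, "grip": 1}, {"dx": 0, "dy": 2, "dz": 4, "ax": -0.56, "ay": 0, "az": 0, "grip": 1}, {"dx": 0, "dy": 2.4, "dz": 5, "ax": -0.7, "ay": 0, "az": 0, "grip": 1}, {"dx": 0, "dy": 2.8, "dz": 6, "ax": -0.84, "ay": 0, "az": 0, "grip": 1}, {"dx": 0, "dy": 3.2, "dz": 7, "ax": -0.98, "ay": 0, "az": 0, "grip": 1}, {"dx": 0, "dy": 3.6, "dz": 8, "ax": -1.12, "ay": 0, "az": 0, "grip": 1}, {"dx": 0, "dy": 4, "dz": 9, "ax": -1.26, "ay": 0, "az": 0, "grip": 1}, {"dx": 0, "dy": 4.4, "dz": 9.8, "ax": -1.4, "ay": 0, "az": 0, "grip": 1}, {"dx": 0, "dy": 4.4, "dz": 9.8, "ax": -1.54, "ay": 0, "az": 0, "grip": 1}, {"dx": 0, "dy": 4.4, "dz": 9.8, "ax": -1.68, "ay": 0, "az": 0, "grip": 1}]'

```text
time_s: 12.5
ee_pos: [0.4257, 0.2963, 0.3597]
ee_rot: [2.162, 0.122, -2.164]
contact_force: [0.2, 0.7, -2.7]
width: 0.0437
```

```bash
python3 -c "
from h import *
print(tool()[2]['joint_positions'].round(2))
d,b=move((.4252,.297),.30,44.1)"
```

```text
[ 0.92  0.24 -0.32 -0.   -1.01 -0.81]
d cm [ 5.97 -0.08  0.04] a [-0.657  0.001 -0.   ] rows~ 4.381041549682075
```

Call:
drive_tool --rows '[{"dx": 1, "dy": 0, "dz": 0, "ax": -0.14, "ay": 0, "az": 0, "grip": 1}, {"dx": 2, "dy": 0, "dz": 0, "ax": -0.28, "ay": 0, "az": 0, "grip": 1}, {"dx": 3.5, "dy": 0, "dz": 0, "ax": -0.42, "ay": 0, "az": 0, "grip": 1}, {"dx": 5, "dy": 0, "dz": 0, "ax": -0.56, "ay": 0, "az": 0, "grip": 1}, {"dx": 6, "dy": 0, "dz": 0, "ax": -0.657, "ay": 0, "az": 0, "grip": 1}, {"dx": 6, "dy": 0, "dz": 0, "ax": -0.657, "ay": 0, "az": 0, "grip": 1}, {"dx": 6, "dy": 0, "dz": 0, "ax": -0.657, "ay": 0, "az": 0, "grip": 1}]'

```text
time_s: 13.2
ee_pos: [0.4259, 0.2968, 0.3001]
ee_rot: [1.775, 0.711, -1.775]
contact_force: [0.7, 0.6, -1.7]
width: 0.0441
```

```bash
python3 near.py n7 red .03; python3 -c "
from h import *
print(tool()[2]['joint_positions'].round(2))
d,b=move((.4252,.297),.217,44.1)"
```

```text
t 13.25 tcp [0.426  0.2972 0.3005]
red [ 361  248   19   84 1243] z 0.03 c 369.1 303.1 wh 70.7 13.2 ang 134.2
red [272 363  17  35 508] z 0.03 c 363.8 413.9 wh 35.7 13.1 ang 133.4
red [358 363  17  35 507] z 0.03 c 311.3 363.9 wh 35.7 12.7 ang 133.6
[ 0.92  0.31 -0.39  0.   -0.86 -0.16]
d cm [ 8.35 -0.04  0.07] a [-0.006 -0.001 -0.   ] rows~ 1.669544877566414
```

View pics/n7.png

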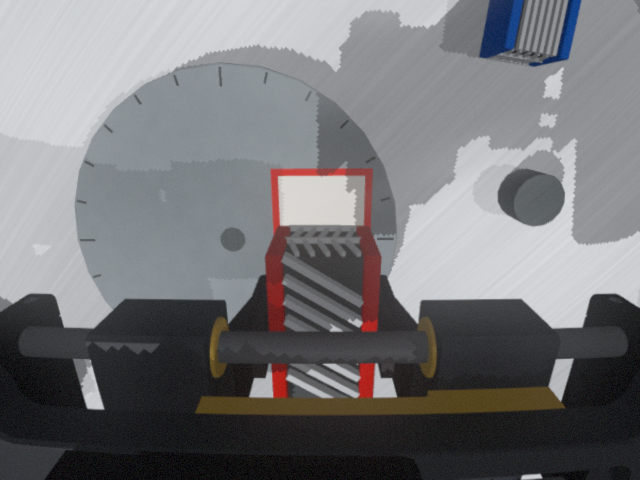

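```bash
python3 -c "
from h import *
p,r,s=tool();k=get_calibration('wrist')
P=unproj(k,[[322,172.]],.03)[0]; print((r.inv().apply(P-p)*100).round(2))"
```

```text
[ 2.705e+01  4.710e+00 -1.000e-02]
```

Call:
drive_tool --rows '[{"dx": 4, "dy": 0, "dz": 0, "ax": 0, "ay": 0, "az": 0, "grip": 1}, {"dx": 6.5, "dy": 0, "dz": 0, "ax": 0, "ay": 0, "az": 0, "grip": 1}, {"dx": 7.7, "dy": 0, "dz": 0, "ax": 0, "ay": 0, "az": 0, "grip": 1}, {"dx": 8.1, "dy": 0, "dz": 0, "ax": 0, "ay": 0, "az": 0, "grip": 1}, {"dx": 8.1, "dy": 0, "dz": 0, "ax": 0, "ay": 0, "az": 0, "grip": 1}, {"dx": 8.1, "dy": 0, "dz": 0, "ax": 0, "ay": 0, "az": 0, "grip": 1}]'

```text
time_s: 13.85
ee_pos: [0.426, 0.2983, 0.2202]
ee_rot: [1.775, 0.716, -1.77]
contact_force: [-0.2, 1.7, -1.6]
width: 0.0442
```

Call:
drive_tool --rows '[{"dx": 0.15, "dy": 0, "dz": 0, "ax": 0, "ay": 0, "az": 0, "grip": 1}, {"dx": 0.3, "dy": 0, "dz": 0, "ax": 0, "ay": 0, "az": 0, "grip": 1}, {"dx": 0.3, "dy": 0, "dz": 0, "ax": 0, "ay": 0, "az": 0, "grip": 1}, {"dx": 0.3, "dy": 0, "dz": 0, "ax": 0, "ay": 0, "az": 0, "grip": 1}]'

```text
time_s: 14.25
ee_pos: [0.4256, 0.298, 0.2164]
ee_rot: [1.774, 0.715, -1.772]
contact_force: [0.0, 1.1, 0.7]
width: 0.0435
```

Call:
drive_tool --rows '[{"dx": 0, "dy": 0, "dz": 0, "ax": 0, "ay": 0, "az": 0, "grip": 0.35}, {"dx": 0, "dy": 0, "dz": 0, "ax": 0, "ay": 0, "az": 0, "grip": 0.2}, {"dx": 0, "dy": 0, "dz": 0, "ax": 0, "ay": 0, "az": 0, "grip": 0}, {"dx": 0, "dy": 0, "dz": 0, "ax": 0, "ay": 0, "az": 0, "grip": 0}, {"dx": 0, "dy": 0, "dz": 0, "ax": 0, "ay": 0, "az": 0, "grip": 0}, {"dx": -2, "dy": 0, "dz": 0, "ax": 0, "ay": 0, "az": 0, "grip": 0}, {"dx": -6, "dy": 0, "dz": 0, "ax": 0, "ay": 0, "az": 0, "grip": 0}, {"dx": -10, "dy": 0, "dz": 0, "ax": 0, "ay": 0, "az": 0, "grip": 0}, {"dx": -10, "dy": 0, "dz": 0, "ax": 0, "ay": 0, "az": 0, "grip": 0}]'

```text
time_s: 15.15
ee_pos: [0.4267, 0.2991, 0.3216]
ee_rot: [1.784, 0.721, -1.762]
contact_force: [0.5, 0.9, 0.3]
width: 0.0871
```

```bash
python3 near.py n8 red .03; python3 -c "
from h import *
d,b=move((.4378,.084),.27,37)"
```

```text
t 15.2 tcp [0.4259 0.2983 0.3188]
red [ 283  163   94  138 3925] z 0.03 c 421.2 302.1 wh 113.4 69.9 ang 134.0
d cm [ 4.77 16.27 14.04] a [ 0.121 -0.007  0.001] rows~ 4.402618890369881
```

View pics/n8.png

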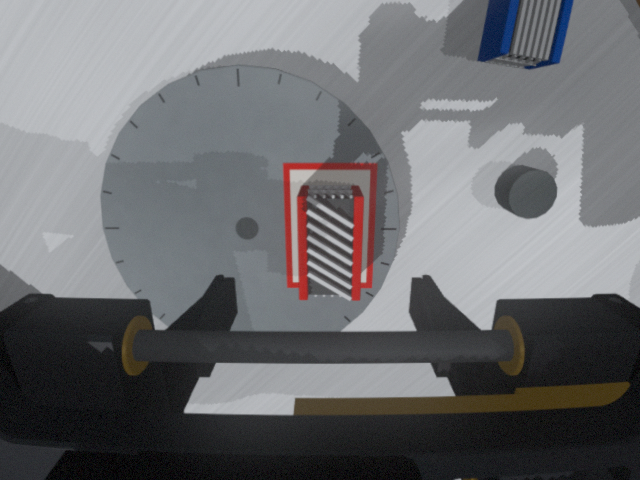

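Call:
drive_tool --rows '[{"dx": 0, "dy": 4, "dz": 3, "ax": 0.05, "ay": 0, "az": 0, "grip": 0}, {"dx": 0, "dy": 8, "dz": 6, "ax": 0.12, "ay": 0, "az": 0, "grip": 0}, {"dx": 1, "dy": 12, "dz": 9.5, "ax": 0.121, "ay": 0, "az": 0, "grip": 0}, {"dx": 4.7, "dy": 16.3, "dz": 14, "ax": 0.121, "ay": 0, "az": 0, "grip": 0}, {"dx": 4.7, "dy": 16.3, "dz": 14, "ax": 0.121, "ay": 0, "az": 0, "grip": 0}, {"dx": 4.7, "dy": 16.3, "dz": 14, "ax": 0.121, "ay": 0, "az": 0, "grip": 0}, {"dx": 4.7, "dy": 16.3, "dz": 14, "ax": 0.121, "ay": 0, "az": 0, "grip": 0}]'

```text
time_s: 15.9
ee_pos: [0.4377, 0.083, 0.2682]
ee_rot: [1.85, 0.617, -1.853]
contact_force: [-0.6, -0.1, 0.0]
width: 0.0873
```

```bash
python3 near.py n9 blue .04; python3 -c "
from h import *
d,b=move((.4378,.084),.186,37)
k=get_calibration('wrist')
for n in ['core_blue_mid']:
  for q in place_of(n,'wrist')[:2]: print(q, unproj(k,[q['point']],.02))"
```

```text
t 15.95 tcp [0.438  0.0837 0.2687]
blue [ 344  189   13  125 1235] z 0.04 c 425.2 70.3 wh 81.6 6.7 ang 127.4
blue [ 284  199   13  115 1094] z 0.04 c 453.0 94.8 wh 75.6 6.3 ang 127.2
d cm [ 8.27 -0.04  0.  ] a [-0. -0. -0.] rows~ 1.6549837450536118
{'point': [317.7, 250.9], 'conf': 0.7} [[0.4387841  0.08752071 0.02      ]]
```

View pics/n9.png

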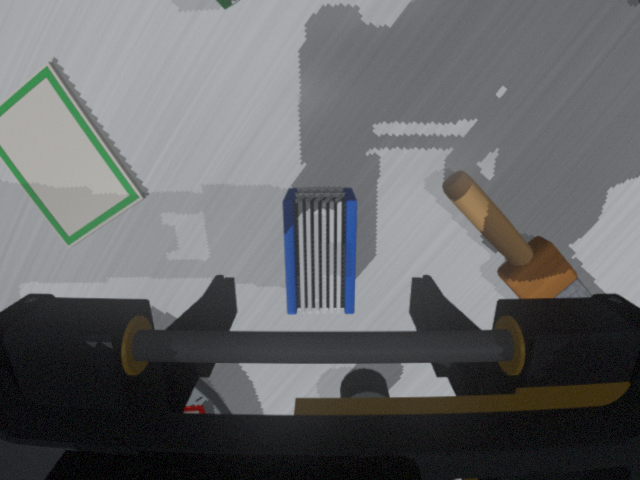

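Call:
drive_tool --rows '[{"dx": 4.5, "dy": 0, "dz": 0, "ax": 0, "ay": 0, "az": 0, "grip": 0}, {"dx": 7.4, "dy": 0, "dz": 0, "ax": 0, "ay": 0, "az": 0, "grip": 0}, {"dx": 8.2, "dy": 0, "dz": 0, "ax": 0, "ay": 0, "az": 0, "grip": 0}, {"dx": 8.2, "dy": 0, "dz": 0, "ax": 0, "ay": 0, "az": 0, "grip": 0.4}, {"dx": 8.2, "dy": 0, "dz": 0, "ax": 0, "ay": 0, "az": 0, "grip": 1}, {"dx": 8.2, "dy": 0, "dz": 0, "ax": 0, "ay": 0, "az": 0, "grip": 1}, {"dx": 8.2, "dy": 0, "dz": 0, "ax": 0, "ay": 0, "az": 0, "grip": 1}, {"dx": 8.2, "dy": 0, "dz": 0, "ax": 0, "ay": 0, "az": 0, "grip": 1}, {"dx": 8.2, "dy": 0, "dz": 0, "ax": 0, "ay": 0, "az": 0, "grip": 1}, {"dx": 8.2, "dy": 0, "dz": 0, "ax": 0, "ay": 0, "az": 0, "grip": 1}, {"dx": 8.2, "dy": 0, "dz": 0, "ax": 0, "ay": 0, "az": 0, "grip": 1}, {"dx": 8.2, "dy": 0, "dz": 0, "ax": 0, "ay": 0, "az": 0, "grip": 1}]'

```text
time_s: 17.2
ee_pos: [0.4379, 0.0834, 0.1873]
ee_rot: [1.851, 0.619, -1.85]
contact_force: [-0.1, 0.5, 4.7]
width: 0.044
```

```bash
python3 -c "
from h import *
print(tool()[2]['joint_positions'].round(2))
d,b=move((.6184,-.194),.29,112.9)"
```

```text
[ 0.55  0.39 -0.68  0.   -0.49  0.09]
d cm [-10.26  33.02   2.26] a [-1.325e+00 -1.000e-03 -1.000e-03] rows~ 8.837635573687587
```

Call:
drive_tool --rows '[{"dx": -4.5, "dy": 0, "dz": 0, "ax": 0, "ay": 0, "az": 0, "grip": 1}, {"dx": -9, "dy": 1, "dz": 0, "ax": -0.05, "ay": 0, "az": 0, "grip": 1}, {"dx": -10.3, "dy": 4.5, "dz": 0.2, "ax": -0.18, "ay": 0, "az": 0, "grip": 1}, {"dx": -10.3, "dy": 8.5, "dz": 0.4, "ax": -0.32, "ay": 0, "az": 0, "grip": 1}, {"dx": -10.3, "dy": 12.5, "dz": 0.7, "ax": -0.46, "ay": 0, "az": 0, "grip": 1}, {"dx": -10.3, "dy": 16.5, "dz": 1, "ax": -0.6, "ay": 0, "az": 0, "grip": 1}, {"dx": -10.3, "dy": 20.5, "dz": 1.3, "ax": -0.74, "ay": 0, "az": 0, "grip": 1}, {"dx": -10.3, "dy": 24.5, "dz": 1.6, "ax": -0.88, "ay": 0, "az": 0, "grip": 1}, {"dx": -10.3, "dy": 28.5, "dz": 1.9, "ax": -1.02, "ay": 0, "az": 0, "grip": 1}, {"dx": -10.3, "dy": 31.5, "dz": 2.1, "ax": -1.16, "ay": 0, "az": 0, "grip": 1}, {"dx": -10.3, "dy": 33, "dz": 2.3, "ax": -1.28, "ay": 0, "az": 0, "grip": 1}, {"dx": -10.3, "dy": 33, "dz": 2.3, "ax": -1.325, "ay": 0, "az": 0, "grip": 1}]'

```text
time_s: 18.4
ee_pos: [0.618, -0.1963, 0.2877]
ee_rot: [0.91, 1.375, -0.911]
contact_force: [-0.5, 1.0, -2.1]
width: 0.0437
```

Call:
drive_tool --rows '[{"dx": 0, "dy": 0, "dz": 0, "ax": 0, "ay": 0, "az": 0, "grip": 1}]'

```text
time_s: 18.5
ee_pos: [0.6173, -0.1948, 0.2879]
ee_rot: [0.911, 1.375, -0.913]
contact_force: [0.4, -0.2, -2.7]
width: 0.0439
```

```bash
python3 near.py n10 blue .005; python3 -c "
from h import *
d,b=move((.6184,-.194),.192,112.9)"
```

```text
t 18.55 tcp [ 0.6173 -0.1943  0.2883]
blue [ 451    0  171   57 6403] z 0.005 c 805.6 -271.9 wh 120.8 36.4 ang 116.6
blue [ 271  162  102   76 1233] z 0.005 c 637.7 -182.6 wh 75.2 56.8 ang 112.8
blue [ 360  233   20   99 1615] z 0.005 c 589.7 -245.5 wh 86.7 14.7 ang 24.0
blue [ 267  249   19   83 1249] z 0.005 c 554.3 -177.8 wh 73.5 13.9 ang 23.2
blue [272 363  17  35 515] z 0.005 c 473.4 -212.6 wh 37.7 13.6 ang 22.4
blue [357 363  17  35 510] z 0.005 c 502.5 -282.1 wh 37.6 13.3 ang 22.5
d cm [9.63 0.14 0.03] a [-0.002 -0.002  0.002] rows~ 1.926991967585418
```

View pics/n10.png

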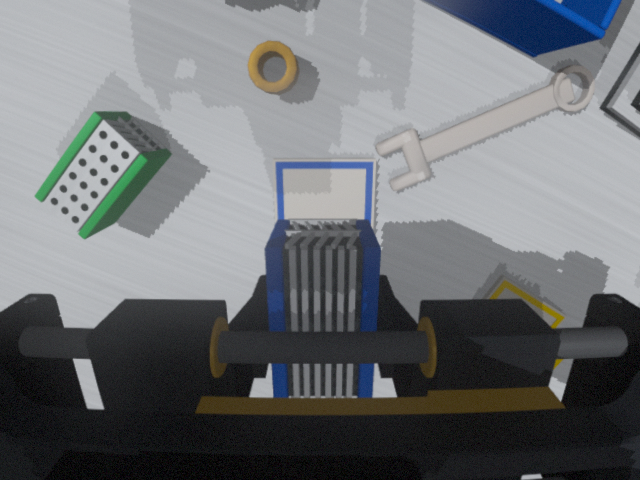

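```bash
python3 held.py 323 250;python3 held.py 323 222 -.04; python3 -c "
from h import *
p,r,s=tool();k=get_calibration('wrist')
P=unproj(k,[[324,164.5]],.005)[0]; print('line-mid - 4.75:',(r.inv().apply(P-p)*100).round(2)-[0,4.75,0])"
```

```text
edge in tool (cm) [14.59  3.66 -0.06] centre off along y -0.13682187176874902
edge in tool (cm) [18.59  3.58 -0.06] centre off along y -0.21602643239759037
line-mid - 4.75: [28.32  0.32  0.03]
```

Call:
drive_tool --rows '[{"dx": 4.5, "dy": 0.4, "dz": 0, "ax": 0, "ay": 0, "az": 0, "grip": 1}, {"dx": 8, "dy": 0.4, "dz": 0, "ax": 0, "ay": 0, "az": 0, "grip": 1}, {"dx": 9.4, "dy": 0.4, "dz": 0, "ax": 0, "ay": 0, "az": 0, "grip": 1}, {"dx": 9.7, "dy": 0.4, "dz": 0, "ax": 0, "ay": 0, "az": 0, "grip": 1}, {"dx": 9.7, "dy": 0.4, "dz": 0, "ax": 0, "ay": 0, "az": 0, "grip": 1}, {"dx": 9.7, "dy": 0.4, "dz": 0, "ax": 0, "ay": 0, "az": 0, "grip": 1}]'

```text
time_s: 19.15
ee_pos: [0.6219, -0.1925, 0.194]
ee_rot: [0.91, 1.37, -0.909]
contact_force: [-0.3, -0.5, -1.5]
width: 0.0438
```

Call:
drive_tool --rows '[{"dx": 0.2, "dy": 0, "dz": 0, "ax": 0, "ay": 0, "az": 0, "grip": 1}, {"dx": 0.2, "dy": 0, "dz": 0, "ax": 0, "ay": 0, "az": 0, "grip": 1}, {"dx": 0.2, "dy": 0, "dz": 0, "ax": 0, "ay": 0, "az": 0, "grip": 0.35}, {"dx": 0.2, "dy": 0, "dz": 0, "ax": 0, "ay": 0, "az": 0, "grip": 0}, {"dx": 0.2, "dy": 0, "dz": 0, "ax": 0, "ay": 0, "az": 0, "grip": 0}, {"dx": 0.2, "dy": 0, "dz": 0, "ax": 0, "ay": 0, "az": 0, "grip": 0}, {"dx": -2, "dy": 0, "dz": 0, "ax": 0, "ay": 0, "az": 0, "grip": 0}, {"dx": -6, "dy": 0, "dz": 0, "ax": 0, "ay": 0, "az": 0, "grip": 0}, {"dx": -10, "dy": 0, "dz": 0, "ax": 0, "ay": 0, "az": 0, "grip": 0}, {"dx": -10, "dy": 0, "dz": 0, "ax": 0, "ay": 0, "az": 0, "grip": 0}]'

```text
time_s: 20.15
ee_pos: [0.6233, -0.193, 0.3]
ee_rot: [0.911, 1.36, -0.903]
contact_force: [1.0, -0.9, 0.2]
width: 0.0865
```

```bash
python3 near.py n11 green .04; python3 -c "
from h import *
print(tool()[2]['joint_positions'].round(2))
d,b=move((.6,-.035),.30,67.4)"
```

```text
t 20.2 tcp [ 0.6222 -0.1928  0.2968]
green [ 45 127  65  84 918] z 0.04 c 608.6 -17.9 wh 75.3 6.2 ang 157.7
green [  86  167   82   79 1579] z 0.04 c 596.4 -56.6 wh 82.2 13.3 ang 157.1
[-0.05  0.51 -0.07  0.   -0.98  2.02]
d cm [ -0.36   4.1  -15.4 ] a [ 0.794  0.001 -0.008] rows~ 5.29783663252288
```

View pics/n11.png

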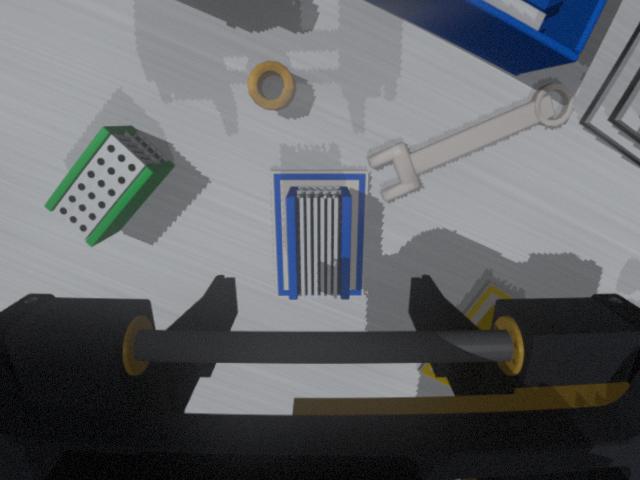

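Call:
drive_tool --rows '[{"dx": -0.3, "dy": 0.7, "dz": -2.6, "ax": 0.14, "ay": 0, "az": 0, "grip": 0}, {"dx": -0.3, "dy": 1.4, "dz": -5.2, "ax": 0.28, "ay": 0, "az": 0, "grip": 0}, {"dx": -0.3, "dy": 2.1, "dz": -7.8, "ax": 0.42, "ay": 0, "az": 0, "grip": 0}, {"dx": -0.3, "dy": 2.8, "dz": -10.4, "ax": 0.56, "ay": 0, "az": 0, "grip": 0}, {"dx": -0.3, "dy": 3.5, "dz": -13, "ax": 0.7, "ay": 0, "az": 0, "grip": 0}, {"dx": -0.3, "dy": 4.2, "dz": -15.4, "ax": 0.794, "ay": 0, "az": 0, "grip": 0}, {"dx": 2, "dy": 4.2, "dz": -15.4, "ax": 0.794, "ay": 0, "az": 0, "grip": 0}, {"dx": 2.5, "dy": 4.2, "dz": -15.4, "ax": 0.794, "ay": 0, "az": 0, "grip": 0}, {"dx": 2.5, "dy": 4.2, "dz": -15.4, "ax": 0.794, "ay": 0, "az": 0, "grip": 0}]'

```text
time_s: 21.1
ee_pos: [0.5996, -0.0346, 0.266]
ee_rot: [1.49, 0.998, -1.498]
contact_force: [-0.5, 0.2, 1.2]
width: 0.0869
```

```bash
python3 near.py n12 green .04; python3 -c "
from h import *
d,b=move((.601,-.035),.1865,67.4)
k=get_calibration('wrist')
for n in ['core_green_mid']:
  for q in place_of(n,'wrist')[:2]: print(q, unproj(k,[q['point']],.02))"
```

```text
t 21.15 tcp [ 0.6002 -0.0348  0.2671]
green [ 346  185   12  126 1204] z 0.04 c 597.1 -53.0 wh 81.0 6.3 ang 157.9
green [ 284  195   14  116 1134] z 0.04 c 608.7 -17.8 wh 75.1 6.3 ang 157.6
green [ 39 242  99  57 993] z 0.04 c 649.0 106.4 wh 59.4 38.7 ang 67.3
d cm [ 8.06  0.1  -0.03] a [-0.     0.001  0.002] rows~ 1.6118988995923083
{'point': [321.3, 246.2], 'conf': 0.73} [[ 0.60109978 -0.03456105  0.02      ]]
```

View pics/n12.png

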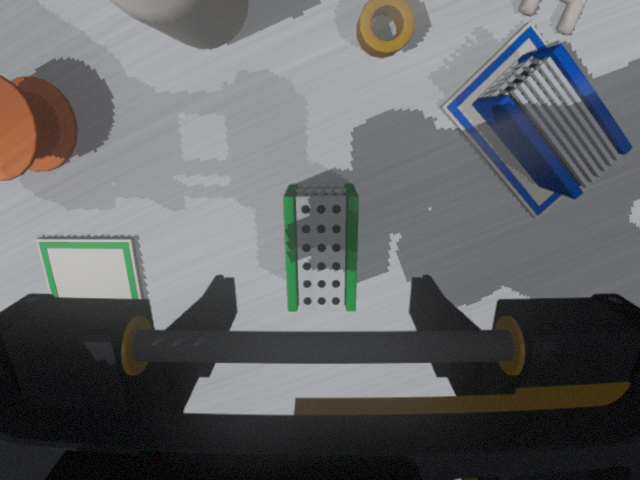

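Call:
drive_tool --rows '[{"dx": 4.5, "dy": 0.1, "dz": 0, "ax": 0, "ay": 0, "az": 0, "grip": 0}, {"dx": 7.3, "dy": 0.1, "dz": 0, "ax": 0, "ay": 0, "az": 0, "grip": 0}, {"dx": 8, "dy": 0.1, "dz": 0, "ax": 0, "ay": 0, "az": 0, "grip": 0}, {"dx": 8, "dy": 0.1, "dz": 0, "ax": 0, "ay": 0, "az": 0, "grip": 0.4}, {"dx": 8, "dy": 0.1, "dz": 0, "ax": 0, "ay": 0, "az": 0, "grip": 1}, {"dx": 8, "dy": 0.1, "dz": 0, "ax": 0, "ay": 0, "az": 0, "grip": 1}, {"dx": 8, "dy": 0.1, "dz": 0, "ax": 0, "ay": 0, "az": 0, "grip": 1}, {"dx": 8, "dy": 0.1, "dz": 0, "ax": 0, "ay": 0, "az": 0, "grip": 1}, {"dx": 8, "dy": 0.1, "dz": 0, "ax": 0, "ay": 0, "az": 0, "grip": 1}, {"dx": 8, "dy": 0.1, "dz": 0, "ax": 0, "ay": 0, "az": 0, "grip": 1}, {"dx": 8, "dy": 0.1, "dz": 0, "ax": 0, "ay": 0, "az": 0, "grip": 1}, {"dx": 8, "dy": 0.1, "dz": 0, "ax": 0, "ay": 0, "az": 0, "grip": 1}]'

```text
time_s: 22.4
ee_pos: [0.6012, -0.0348, 0.1883]
ee_rot: [1.494, 0.996, -1.493]
contact_force: [-0.9, -0.5, 3.9]
width: 0.0436
```

```bash
python3 -c "
from h import *
d,b=move((.6185,.1456),.29,67.3)"
```

```text
d cm [-10.17  -5.33 -17.32] a [ 0.002 -0.    -0.   ] rows~ 4.155449606005097
```

Call:
drive_tool --rows '[{"dx": -4.5, "dy": 0, "dz": 0, "ax": 0, "ay": 0, "az": 0, "grip": 1}, {"dx": -9, "dy": 0, "dz": 0, "ax": 0, "ay": 0, "az": 0, "grip": 1}, {"dx": -10.2, "dy": -1.2, "dz": -4, "ax": 0, "ay": 0, "az": 0, "grip": 1}, {"dx": -10.2, "dy": -2.4, "dz": -8, "ax": 0, "ay": 0, "az": 0, "grip": 1}, {"dx": -10.2, "dy": -3.7, "dz": -12, "ax": 0, "ay": 0, "az": 0, "grip": 1}, {"dx": -10.2, "dy": -4.9, "dz": -16, "ax": 0, "ay": 0, "az": 0, "grip": 1}, {"dx": -10.2, "dy": -5.3, "dz": -17.3, "ax": 0, "ay": 0, "az": 0, "grip": 1}, {"dx": -10.2, "dy": -5.3, "dz": -17.3, "ax": 0, "ay": 0, "az": 0, "grip": 1}, {"dx": -10.2, "dy": -5.3, "dz": -17.3, "ax": 0, "ay": 0, "az": 0, "grip": 1}]'

```text
time_s: 23.3
ee_pos: [0.6184, 0.145, 0.2889]
ee_rot: [1.492, 0.997, -1.496]
contact_force: [-0.0, -0.0, -2.2]
width: 0.0439
```

```bash
python3 near.py n13 green .005; python3 -c "
from h import *
d,b=move((.6185,.1456),.1935,67.3)"
```

```text
t 23.35 tcp [0.6184 0.1444 0.2891]
green [ 274  165   95   57 1103] z 0.005 c 645.1 134.8 wh 69.3 42.1 ang 67.3
green [ 360  230   20  102 1551] z 0.005 c 563.0 127.1 wh 89.4 14.2 ang 158.7
green [ 267  245   19   87 1357] z 0.005 c 586.5 198.9 wh 77.1 13.8 ang 157.0
green [272 363  17  35 540] z 0.005 c 503.4 233.4 wh 38.0 13.8 ang 156.4
green [358 363  16  35 505] z 0.005 c 474.1 163.7 wh 37.9 13.1 ang 158.4
d cm [ 9.56 -0.03 -0.13] a [0.001 0.001 0.001] rows~ 1.912690169621781
```

View pics/n13.png

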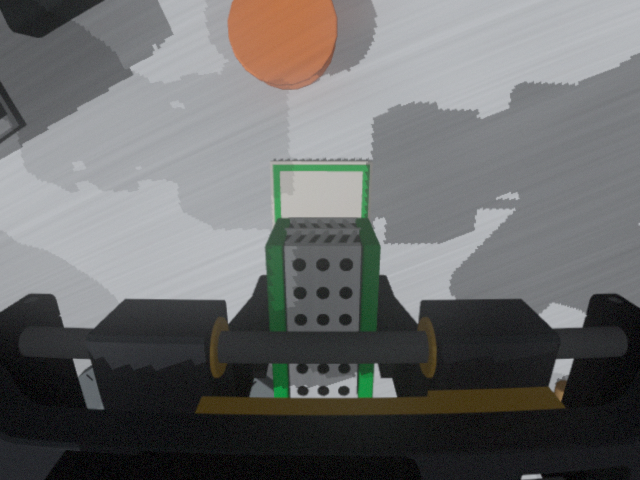

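```bash
python3 held.py 323 246;python3 held.py 323 219 -.04; python3 -c "
from h import *
p,r,s=tool();k=get_calibration('wrist')
P=unproj(k,[[321.5,168.]],.005)[0]; print('line-mid - 4.75:',(r.inv().apply(P-p)*100).round(2)-[0,4.75,0])"
```

```text
edge in tool (cm) [1.459e+01 3.790e+00 1.000e-02] centre off along y -0.006193801907869445
edge in tool (cm) [18.59  3.71  0.02] centre off along y -0.0927904079441641
line-mid - 4.75: [28.41  0.04 -0.08]
```

Well aligned; shift dy +0.1, dz −0.1 and lower.

Call:
drive_tool --rows '[{"dx": 4.5, "dy": 0.1, "dz": -0.1, "ax": 0, "ay": 0, "az": 0, "grip": 1}, {"dx": 8, "dy": 0.1, "dz": -0.1, "ax": 0, "ay": 0, "az": 0, "grip": 1}, {"dx": 9.3, "dy": 0.1, "dz": -0.1, "ax": 0, "ay": 0, "az": 0, "grip": 1}, {"dx": 9.6, "dy": 0.1, "dz": -0.1, "ax": 0, "ay": 0, "az": 0, "grip": 1}, {"dx": 9.6, "dy": 0.1, "dz": -0.1, "ax": 0, "ay": 0, "az": 0, "grip": 1}, {"dx": 9.6, "dy": 0.1, "dz": -0.1, "ax": 0, "ay": 0, "az": 0, "grip": 1}]'

```text
time_s: 23.95
ee_pos: [0.6206, 0.1456, 0.1951]
ee_rot: [1.496, 0.995, -1.492]
contact_force: [1.1, 1.0, -1.9]
width: 0.0437
```

Call:
drive_tool --rows '[{"dx": 0.2, "dy": 0, "dz": 0, "ax": 0, "ay": 0, "az": 0, "grip": 1}, {"dx": 0.2, "dy": 0, "dz": 0, "ax": 0, "ay": 0, "az": 0, "grip": 1}, {"dx": 0.2, "dy": 0, "dz": 0, "ax": 0, "ay": 0, "az": 0, "grip": 0.35}, {"dx": 0.2, "dy": 0, "dz": 0, "ax": 0, "ay": 0, "az": 0, "grip": 0}, {"dx": 0.2, "dy": 0, "dz": 0, "ax": 0, "ay": 0, "az": 0, "grip": 0}, {"dx": 0.2, "dy": 0, "dz": 0, "ax": 0, "ay": 0, "az": 0, "grip": 0}, {"dx": -2, "dy": 0, "dz": 0, "ax": 0, "ay": 0, "az": 0, "grip": 0}, {"dx": -6, "dy": 0, "dz": 0, "ax": 0, "ay": 0, "az": 0, "grip": 0}, {"dx": -10, "dy": 0, "dz": 0, "ax": 0, "ay": 0, "az": 0, "grip": 0}, {"dx": -15, "dy": 0, "dz": 0, "ax": 0, "ay": 0, "az": 0, "grip": 0}, {"dx": -20, "dy": 0, "dz": 0, "ax": 0, "ay": 0, "az": 0, "grip": 0}, {"dx": -25, "dy": 0, "dz": 0, "ax": 0, "ay": 0, "az": 0, "grip": 0}]'

```text
time_s: 25.15
ee_pos: [0.6195, 0.1456, 0.4461]
ee_rot: [1.494, 0.996, -1.493]
contact_force: [1.0, 1.1, -1.3]
width: 0.0869
```

```bash
cat > chk.py <<'E'
from h import *
import sys
for c in ['wrist','scene','side']:
    k=get_calibration(c); im=read_camera(c); cv2.imwrite(f"pics/{sys.argv[1]}_{c}.png",im[:,:,::-1])
    for col in ['blue','yellow','green','red']:
        zb=.025+.025*(col=='red'); 
        a=place_of(f'core_{col}_mid',c)[:1]; b=place_of('turntable_mark' if col=='red' else 'pad_'+col,c)[:1]
        A=unproj(k,[a[0]['point']],zb)[0] if a else None
        B=unproj(k,[b[0]['point']],.03 if col=='red' else 0)[0] if b else None
        print(c,col,None if A is None else (A[:2]*1000).round(1),a and a[0]['conf'],None if B is None else (B[:2]*1000).round(1),b and b[0]['conf'])
    for n in ['oil','spool']:
        q=place_of(n,c)[:1]
        if q: print(c,n,(unproj(k,[q[0]['point']],0)[0]*1000).round(1),q[0]['conf'])
print(sense()['time_s'])
E
python3 chk.py c1; python3 -c "
from h import *
move((.5,-.14),.48,270)"
```

```text
wrist blue [ 622.8 -195.2] 0.57 None []
wrist yellow None [] None []
wrist green [621.3 143.3] 0.59 [764.3 -29.8] 0.42
wrist red [427.  300.1] 0.88 None []
wrist oil [769.  -27.3   0. ] 0.56
wrist spool [748.2 112.3   0. ] 0.8
scene blue [ 621.  -186.4] 0.72 [ 635.2 -197.4] 0.61
scene yellow [ 580.1 -373.8] 0.68 [ 576.7 -373. ] 0.77
scene green [623.3 153.5] 0.62 [613.1 150.8] 0.56
scene red [423.6 307.4] 0.7 [425.2 290.9] 0.65
scene oil [773.5 -29.    0. ] 0.79
scene spool [748.9 116.4   0. ] 0.95
side blue [ 623.5 -184.9] 0.65 [ 612.3 -180.5] 0.73
side yellow [ 583.3 -364. ] 0.85 [ 589.9 -388.6] 0.68
side green [616.9 151.6] 0.85 [625.7 155. ] 0.68
side red [424.2 305.8] 0.93 [ 618.  -184.6] 0.63
side oil [770.9 -29.4   0. ] 0.7
side spool [758.9 111.6   0. ] 0.89
26.8
d cm [-3.61 -0.1  31.  ] a [-0.395  0.    -0.   ] rows~ 6.241522728103918
```

View pics/c1_wrist.png

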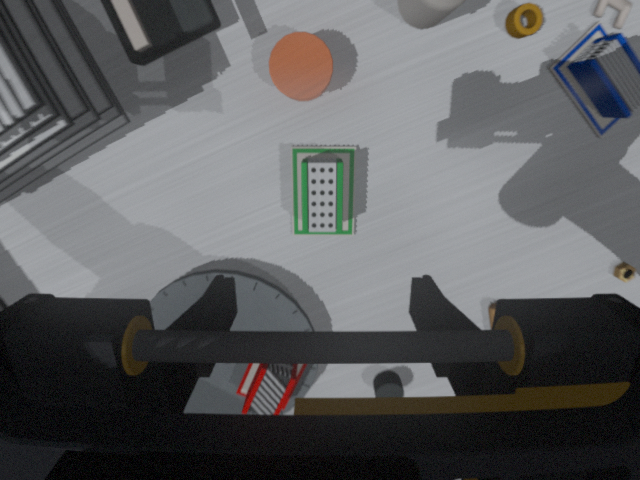

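View pics/c1_scene.png

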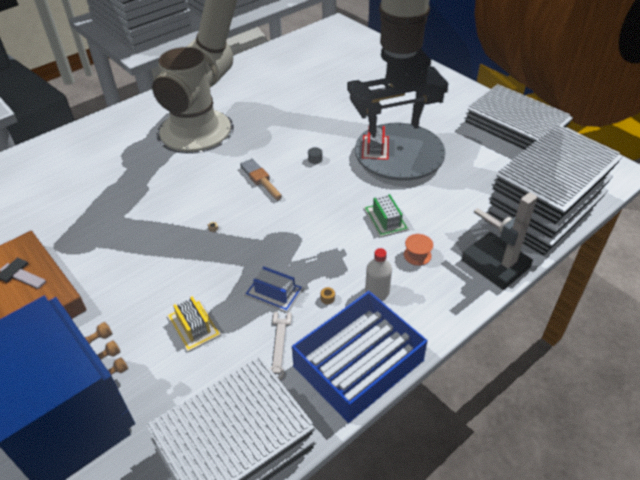

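```bash
python3 -c "
from bench import *
print(sign_off(), sense()['time_s'])"
```

```text
the job is handed in; nothing more can be done
the job is handed in; nothing more can be done
```

I placed all four samples in their own outlines (blue, yellow and green on the bench pads, red on the turntable), let them go and raised the arm clear. The job was handed in at about 27 s. `sign_off` gives no verdict, so what follows is from my own checks.

- **Wrist camera:** close views after the releases show each sample flat and centred to within about 5 mm. The long sides follow their outlines.
- **Turntable:** it did not turn visibly. The red outline measured 134.1° before placing and 134.0° after. Red is the largest offset, about 4–5 mm along its length.
- **Oil bottle and spool:** both are still standing. Every position estimate, before and after, agrees to within about 1 cm, with no sign that either moved.
- **Check that disagreed:** in the final check, the networks' sample-to-pad offsets from the far scene and side cameras were as much as 18 mm for blue, 25 mm for yellow and 17 mm for red. The side camera also mistook the blue pad for the turntable mark. I trusted the close wrist views instead; there was no final close-up of yellow beyond the one taken just after its release.

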